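Sweep used caps into the discard tray

ROBOT

A 6-joint arm with a two-finger parallel gripper is mounted at the origin on the work surface. World frame = base frame: x ahead of the robot, y to its left, z up, the work surface at z = 0. Lengths are in mm, angles in rad, forces in N, time in s.
With the tool pointing down it reaches from about 350 to 875 mm from the base axis. Payload 4.2 kg.
Tool frame: the origin (TCP) lies at the very end of the fingers, on their centre line; the grasp point (between the pads) lies 19 mm behind it; z points along the fingers, y is the line along which they close (so a half turn about z gives the same grasp; the last joint's range is limited). The gripper opens to 85 mm and grips with 20 to 120 N. Pads are 22 mm wide; open, the fingers measure 114 mm over their backs; the gripper's body (76 mm by 85 mm) begins 54 mm behind the grasp point. The pads swing forward as they close: fully open they stand 13 mm farther back than shut.
Start: joints at [-1.077, 0.385, 0.008, 0, -1.194, -0.259], TCP at [145.423, -607.825, 231.312] pointing down, gripper open.
Joint ranges: [-3.14, 3.14], [-1.21, 2.06], [-1.07, 1.41], [-3.16, 2.05], [-2.99, -0.16], [-3.1, 3.1]. Speed limits (rad/s): [2.79, 2.79, 3.14, 3.14, 3.14, 3.14].

INTERFACE

Orientations are given as a unit quaternion [x, y, z, w].
In Python, from bench import read_state, get_image, get_calibration, job_done gives the robot as it stands.
- The arm moves only by the shell command python3 -m creep 'ROWS'. ROWS is a JSON object of lists of equal length, an entry for each row: "translation": the shift along the world's x, y, z in cm, a list of three; "delta_rot": the turn, a rotation vector about the world's x, y, z in degrees, a list of three; "hand": the finger opening in cm, from 0 to 8.54. A call has 1 to 8 rows; each row is the pose to reach, as a shift and turn from the pose commanded when the call began; what a row does not reach only later rows make up. A row lasts 1/8 s, in which the tool goes at most 62.5 mm and 10.7 degrees, less where a joint would pass 70% of its speed; a pose out of reach is approached as far as the arm can. A call with a gripper value outside its range is refused whole. The fingers move at their own pace and stop on an object; the grip force is fixed at half the most. Time passes only in rows, so rows that repeat a pose let the fingers close. It gives the time, the measured TCP pose, the force, the opening and the grip force at its end, in the units of the state.
- read_state(): the state, without advancing time (a new reading comes with each control period).
- get_image(name): name is "side" or "top" or "wrist"; returns (picture, depth): 420x560x3 uint8, red, green, blue; 420x560 float32, mm along the optical axis (not along the pixel's ray), 0 where there is no reading.
- get_calibration(name): a dict with "intrinsics" (3x3 intrinsics, pixels), "xyz" and "attitude" of the camera in the world. Camera axes: x right, y down, z forward; pixel columns grow to the right and rows downward; lengths in mm; the calibration is good to about 2 mm. A picture is of the moment at which its call begins: read the wrist's pose just before it. get_calibration takes no time and is no camera call; for the wrist camera it gives the pose at the moment of the call.
- job_done(): hands the job in; it is judged then, once.
The state is a dict: "clock": time; "joints": joint angles; "joint_vel": joint speeds; "joint_efforts": joint torques, N m; "position": TCP position; "ee_rot": TCP orientation; "contact_force": force on the tool from outside, world axes, zero at the start; "wrist_torque": the same for the moment, N m; "gripper_width": finger opening in mm; "grasp_force": force on a finger pad.
Only numpy, scipy, OpenCV 4.12 (cv2) and the standard library are available. Lean on these libraries where they do the work, as an engineer would, in place of code of your own. Each camera call takes 0.05 s, during which the arm holds its last target. There are 200 camera calls.

TASK

With the fingers, gently sweep the three used blue caps across the top of the raised steel stand and over its edge, so that all three drop into the yellow tray. Do not pinch, lift or press down on the caps, and leave the two sample vials standing where they are among them.

Things in the scene. Friction and masses are not known exactly. Their poses are not given: they have to be found in the camera images.
- stand: raised work stand, fixed: a box 250 (its x) x 230 (its y) x 50 mm high, blue sides and a flat steel top with no lip. Origin at the centre of its underside, so the top is 50 mm above the origin. It is turned up to about 0.15 rad from the bench; caps and vials stand on its top.
- yellow_tray: yellow open discard tray, fixed to the bench along one of the stand's two y sides (either its +y or its -y side; axes parallel to the stand's). Outside 250 (x) x 100 (y) x 42 mm high, walls 4 mm, floor 4 to 5 mm thick. Origin at the centre of its underside. Its wall stands 2 mm from the stand's side and its rim is 8 mm lower than the stand's top, so a cap pushed off that side edge drops in.
- grey_tray: grey tray of the same shape as the yellow one, against the stand's other y side; for clean parts, it stays empty
- cap1: blue ribbed plastic screw cap with a small white spot on top, loose, lying flat on the stand: 28 mm in diameter, 14 mm high, 10 to 18 g, slides easily. Origin at the centre of its underside, z up. The five caps and vials stand in rows about 48 mm apart along the stand's x, one in each row, at any y up to 55 mm from the stand's middle line.
- cap2: blue ribbed plastic screw cap with a small white spot on top, loose, lying flat on the stand: 28 mm in diameter, 14 mm high, 10 to 18 g, slides easily. Origin at the centre of its underside, z up. The five caps and vials stand in rows about 48 mm apart along the stand's x, one in each row, at any y up to 55 mm from the stand's middle line.
- cap3: blue ribbed plastic screw cap with a small white spot on top, loose, lying flat on the stand: 28 mm in diameter, 14 mm high, 10 to 18 g, slides easily. Origin at the centre of its underside, z up. The five caps and vials stand in rows about 48 mm apart along the stand's x, one in each row, at any y up to 55 mm from the stand's middle line.
- vial1: sealed amber sample vial with a white label band and red stopper, loose, standing upright on the stand among the caps: 22 mm in diameter, 38 mm high, 30 g. Origin at the centre of its underside, z up.
- vial2: sealed amber sample vial with a white label band and red stopper, loose, standing upright on the stand among the caps: 22 mm in diameter, 38 mm high, 30 g. Origin at the centre of its underside, z up.

How it is judged:
By the outcome, as a careful person would: the job done as asked, in the order asked, and still so for the second after the job is handed in, with the robot touching nothing.
It also fails if it takes over 53 s, if anything falls off the work surface, if the arm or the gripper's body presses on something with over 40 N, if the wrist force passes 120 N, or if a joint passes its speed limit or range.

## Working session

There is one attempt and no reset: what is moved stays moved. The work goes in short steps, Python scripts to look and compute and a shell command to move; the robot and the scene stay as the last step left them, time stands still between calls to the robot, and variables do not carry over. Pictures are saved under pics/ and viewed, at most 10 in all, crops included, and the job is handed in when it is done.

```bash
mkdir -p pics; cat > h.py <<'E'
import numpy as np,cv2
from bench import *
from scipy.spatial.transform import Rotation as R
def cloud(n):
    c=get_calibration(n); im,d=get_image(n); K=np.array(c["intrinsics"]); 
    a=np.array(c["attitude"]); M=R.from_quat(a).as_matrix() if a.size==4 else a.reshape(3,3)
    v,u=np.mgrid[:420,:560]
    P=np.stack([(u-K[0,2])/K[0,0]*d,(v-K[1,2])/K[1,1]*d,d],-1)@M.T+np.array(c["xyz"])
    return im,d,P,c
E
python3 - <<'E'
from h import *
im,d,P,c=cloud("top"); cv2.imwrite("pics/top1.png",im[:,:,::-1]); np.savez("top.npz",im=im,d=d,P=P)
print(c); s=read_state(); print(s)
E
```

```text
{'intrinsics': array([[477.77589508,   0.        , 281.75277643],
       [  0.        , 477.77589508, 210.94273438],
       [  0.        ,   0.        ,   1.        ]]), 'xyz': array([468.310881  ,  12.6857413 , 812.14347068]), 'attitude': array([-0.70358929,  0.70858059, -0.02076765,  0.04944049])}
{'clock': 0.05, 'joints': array([-1.07741640e+00,  3.85560254e-01,  6.68023647e-03, -5.13960218e-04,
       -1.19400567e+00, -2.58603214e-01]), 'joint_vel': array([-0.00146487,  0.00036134,  0.00040563,  0.00128044,  0.00088224,
       -0.00149346]), 'joint_efforts': array([ 1.83971629e-04, -3.93676972e+01,  1.89161986e+01,  4.20564115e+00,
       -2.31117272e-03,  4.48080868e-06]), 'position': array([ 145.28964251, -607.29815277,  230.23842339]), 'ee_rot': array([-1.17024719e-01,  9.93128424e-01,  1.05940701e-03, -1.61431841e-04]), 'contact_force': array([-0.28897896,  0.14603359, -0.25976135]), 'wrist_torque': array([0.01908652, 0.00149742, 0.01046719]), 'grasp_force': 0.0, 'gripper_width': 85.62255971635611}
```

View pics/top1.png

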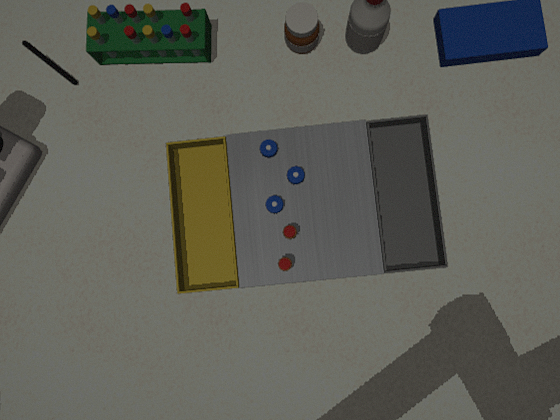

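The top view shows the yellow tray on the left (+y) at about (203,215) and the grey tray on the right. The caps are at (269,148), (296,175) and (275,204). The vials are at (290,231) and (285,264).

```bash
python3 - <<'E'
from h import *
z=np.load("top.npz"); im,P=z["im"],z["P"]; hsv=cv2.cvtColor(im,cv2.COLOR_RGB2HSV)
print("levels",P[100:110,300,2].mean(),np.median(P[220:260,340:365,2]))
H,Z=hsv[...,0],P[...,2]
# stand top
m=((Z>42)&(Z<110)).astype(np.uint8); m[:110]=0;m[295:]=0;m[:,:160]=0;m[:,450:]=0
mt=cv2.morphologyEx(((Z>46.5)&(Z<56)&(m>0)).astype(np.uint8),cv2.MORPH_OPEN,np.ones((7,7)))
r=cv2.minAreaRect(P[mt>0][:,:2].astype(np.float32)); print("top",r,"\n",cv2.boxPoints(r))
th=np.radians(r[2]); th=(th+np.pi/4)%(np.pi/2)-np.pi/4
C=np.array(r[0]); ex=np.array([np.cos(th),np.sin(th)]); ey=np.array([-ex[1],ex[0]]); print("th",th)
y=(H>18)&(H<35)&(hsv[...,1]>120); y[:130]=0;y[295:]=0;y[:,:160]=0;y[:,250:]=0
print("yellow",cv2.minAreaRect(P[y][:,:2].astype(np.float32)))
for nm,px in dict(A=(269,148),B=(296,175),C=(275,204),V1=(290,231),V2=(285,264)).items():
    s=np.s_[px[1]-13:px[1]+14,px[0]-13:px[0]+14]
    thr=P[P[...,2]>0] if 0 else None
    base=np.median(Z[220:260,340:365]); k=(Z[s]>base+(9 if nm<'V' else 33))
    q=P[s][k]; c,rad=cv2.minEnclosingCircle(q[:,:2].astype(np.float32)); c=q[:,:2].mean(0)
    print(nm,c.round(1),round(rad,1),np.median(q[:,2]).round(1),"stand",((c-C)@ex).round(1),((c-C)@ey).round(1))
E
```

```text
levels 0.9512689661929812 50.88396134899807
top ((558.8887939453125, 9.694625854492188), (250.2764892578125, 230.25460815429688), 5.422387599945068) 
 [[ 423.4313   112.48152]
 [ 445.18973 -116.74272]
 [ 694.3463   -93.09227]
 [ 672.5879   136.13197]]
th 0.09463851693835457
yellow ((545.3860473632812, 125.83004760742188), (251.14511108398438, 212.695556640625), 4.7669358253479)
A [643.3  64. ] 99.4 64.6 stand 89.2 46.1
B [600.4  21.5] 73.8 64.5 stand 42.4 7.8
C [554.8  55.1] 55.4 64.6 stand 0.3 45.5
V1 [509.3  30.5] 27.2 88.9 stand -47.4 25.4
V2 [461.8  37.6] 17.8 88.8 stand -94.0 36.9
```

```bash
python3 - <<'E'
from h import *
z=np.load("top.npz"); P=z["P"]; Z=P[...,2]
C=np.array([558.9,9.7]); th=.0946; ex=np.array([np.cos(th),np.sin(th)]); ey=np.array([-ex[1],ex[0]])
for nm,px in dict(A=(269,148),B=(296,175),C=(275,204),V1=(290,231),V2=(285,264)).items():
    s=np.s_[px[1]-13:px[1]+14,px[0]-13:px[0]+14]
    top=64.7 if nm<'V' else 88.8
    q=P[s][abs(Z[s]-top)<3]; m=np.median(q,0); q=q[np.hypot(*(q-m)[:,:2].T)<20]
    c,rad=cv2.minEnclosingCircle(q[:,:2].astype(np.float32)); c=np.array(c)
    print(nm,len(q),c.round(1),round(rad,1),q[:,:2].mean(0).round(1),"stand",((c-C)@ex).round(1),((c-C)@ey).round(1))
s=read_state(); print(R.from_quat(s["ee_rot"]).as_matrix().round(3))
print(ex,ey)
E
```

```text
A 231 [645.7  64.8] 14.2 [645.7  64.6] stand 91.6 46.7
B 235 [602.   21.6] 14.5 [601.6  21.6] stand 44.0 7.8
C 236 [555.1  55.3] 14.2 [555.1  55.2] stand 0.6 45.7
V1 102 [510.5  31. ] 8.7 [510.5  31.1] stand -46.2 25.8
V2 104 [461.5  38.9] 8.7 [461.5  38.8] stand -94.2 38.3
[[-0.973 -0.232 -0.001]
 [-0.232  0.973  0.002]
 [ 0.     0.002 -1.   ]]
[0.99552876 0.09445896] [-0.09445896  0.99552876]
```

```bash
python3 -m creep '{"translation":[[3.6,4.5,0],[7.2,9,0],[10.8,13.5,0],[14.4,18,0],[18,22.5,0],[21.6,27,0],[25.2,31.5,0],[28.8,36,0]],"delta_rot":[[0,0,10.2],[0,0,20.4],[0,0,30.6],[0,0,40.8],[0,0,51],[0,0,61.2],[0,0,71.4],[0,0,82]],"hand":[1.2,1.2,1.2,1.2,1.2,1.2,1.2,1.2]}'
python3 -m creep '{"translation":[[3.2,4,-1],[6.4,8,-2],[9.6,12,-3],[12.8,16,-4],[16,20,-5],[19,24,-6],[21.6,26.9,-7],[21.6,26.9,-8]],"delta_rot":[[0,0,0],[0,0,0],[0,0,0],[0,0,0],[0,0,0],[0,0,0],[0,0,0],[0,0,0]],"hand":[1.2,1.2,1.2,1.2,1.2,1.2,1.2,1.2]}'
python3 -m creep '{"translation":[[0,0,0],[0,0,0]],"delta_rot":[[0,0,0],[0,0,0]],"hand":[1.2,1.2]}'
python3 - <<'E'
from h import *
s=read_state(); M=R.from_quat(s["ee_rot"]).as_matrix(); print(M.round(3),s["joints"].round(2))
im,d=get_image("wrist"); cv2.imwrite("pics/w1.png",im[:,:,::-1])
im,d=get_image("side"); cv2.imwrite("pics/s1.png",im[:,:,::-1])
E
```

```text
clock: 1.05
position: [434.0, -246.0, 231.0]
ee_rot: [0.742, -0.67, -0.0, 0.0]
contact_force: [-0.9, -1.1, 0.5]
gripper_width: 11.9
grasp_force: 0.0
clock: 2.05
position: [650.3, 23.3, 149.4]
ee_rot: [0.741, -0.672, -0.0, 0.001]
contact_force: [-0.2, -0.1, -0.4]
gripper_width: 12.0
grasp_force: 0.0
clock: 2.3
position: [649.0, 20.2, 151.7]
ee_rot: [0.74, -0.673, 0.0, 0.0]
contact_force: [0.3, 0.4, 1.4]
gripper_width: 11.8
grasp_force: 0.0
[[ 0.094 -0.996  0.   ]
 [-0.996 -0.094 -0.   ]
 [ 0.     0.    -1.   ]] [ 0.28  0.49 -0.04  0.   -1.05 -0.19]
```

View pics/w1.png

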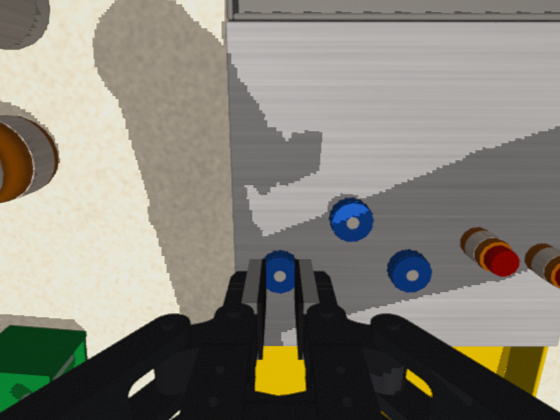

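View pics/s1.png

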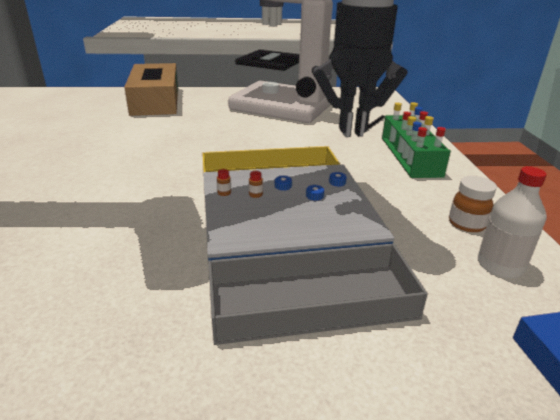

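The wrist view shows cap A at (280,272), centred between the fingertips, with B at (351,219) and C at (410,271) clear to the right. The side view shows all five pieces in place. Next I descend behind A.

```bash
python3 -m creep '{"translation":[[0,0,-3],[0,0,-6],[0,0,-8],[0,0,-9],[0,0,-9.6],[0,0,-9.6],[0,0,-9.6]],"delta_rot":[[0,0,0],[0,0,0],[0,0,0],[0,0,0],[0,0,0],[0,0,0],[0,0,0]],"hand":[1.2,1.2,1.2,1.2,1.2,1.2,1.2]}'
python3 - <<'E'
from h import *
im,d,P,c=cloud("top"); cv2.imwrite("pics/t2.png",cv2.resize(im[110:300,160:450,::-1],None,fx=2.5,fy=2.5))
im,d=get_image("side"); cv2.imwrite("pics/s2.png",cv2.resize(im[120:270,180:420,::-1],None,fx=3,fy=3))
E
```

```text
clock: 3.28
position: [650.0, 21.3, 56.3]
ee_rot: [0.74, -0.673, 0.001, -0.001]
contact_force: [-0.2, -0.4, 0.3]
gripper_width: 12.3
grasp_force: 0.0
```

View pics/s2.png

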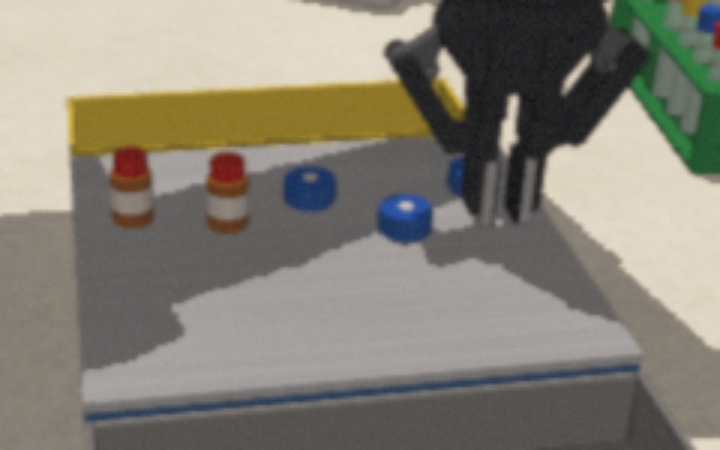

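The fingers are down just behind A (490,210), touching nothing, and B at (405,218) is clear. Now I sweep A toward +y.

```bash
python3 -m creep '{"translation":[[-0.08,0.8,0],[-0.15,1.6,0],[-0.22,2.3,0],[-0.28,3,0],[-0.36,3.8,0],[-0.43,4.6,0],[-0.51,5.4,0],[-0.59,6.2,0]],"delta_rot":[[0,0,0],[0,0,0],[0,0,0],[0,0,0],[0,0,0],[0,0,0],[0,0,0],[0,0,0]],"hand":[1.2,1.2,1.2,1.2,1.2,1.2,1.2,1.2]}'
python3 -m creep '{"translation":[[-0.07,0.7,0],[-0.13,1.4,0],[-0.2,2.1,0],[-0.27,2.8,0],[-0.33,3.5,0],[-0.4,4.3,0],[-0.48,5.1,0],[-0.56,5.9,0]],"delta_rot":[[0,0,0],[0,0,0],[0,0,0],[0,0,0],[0,0,0],[0,0,0],[0,0,0],[0,0,0]],"hand":[1.2,1.2,1.2,1.2,1.2,1.2,1.2,1.2]}'
python3 - <<'E'
from h import *
im,d=get_image("side"); a=cv2.resize(im[120:270,180:420,::-1],None,fx=1.6,fy=2)
im,d,P,c=cloud("top"); b=cv2.resize(im[110:300,160:450,::-1],None,fx=1.32,fy=1.58)
w=min(a.shape[1],b.shape[1]);cv2.imwrite("pics/c3.png",np.hstack([a[:300],b[:300]])) 
print(a.shape,b.shape)
E
```

```text
clock: 4.38
position: [643.5, 83.7, 55.3]
ee_rot: [0.74, -0.673, -0.0, 0.0]
contact_force: [0.5, 0.4, -0.5]
gripper_width: 11.8
grasp_force: 0.1
clock: 5.38
position: [637.9, 142.8, 55.3]
ee_rot: [0.74, -0.673, 0.0, -0.0]
contact_force: [-0.2, 0.8, -0.3]
gripper_width: 12.0
grasp_force: 0.0
(300, 384, 3) (300, 383, 3)
```

View pics/c3.png

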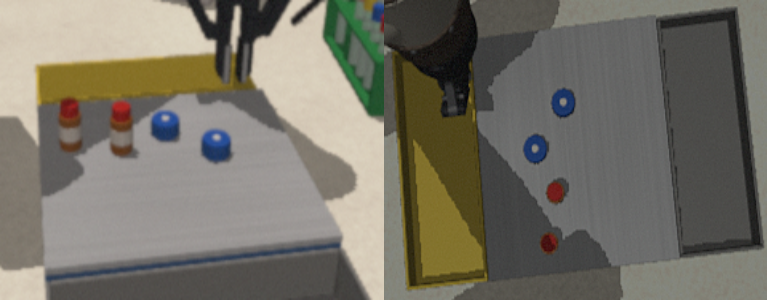

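A is off the stand, with the hand now over the yellow tray at (455,100). The other four pieces have not moved. Next I lift and go behind B.

```bash
python3 -m creep '{"translation":[[0,0,2.5],[0,0,5],[-1.1,-5.3,5],[-2.2,-10.6,5],[-3.22,-16,5],[-3.22,-16,5],[-3.22,-16,3],[-3.22,-16,1]],"delta_rot":[[0,0,0],[0,0,0],[0,0,0],[0,0,0],[0,0,0],[0,0,0],[0,0,0],[0,0,0]],"hand":[1.2,1.2,1.2,1.2,1.2,1.2,1.2,1.2]}'
python3 -m creep '{"translation":[[0,0,-1],[0,0,-1],[-0.08,0.8,-1],[-0.15,1.6,-1],[-0.22,2.3,-1],[-0.29,3.1,-1],[-0.37,3.9,-1],[-0.45,4.7,-1]],"delta_rot":[[0,0,0],[0,0,0],[0,0,0],[0,0,0],[0,0,0],[0,0,0],[0,0,0],[0,0,0]],"hand":[1.2,1.2,1.2,1.2,1.2,1.2,1.2,1.2]}'
python3 - <<'E'
from h import *
im,d,P,c=cloud("top"); b=cv2.resize(im[110:300,160:450,::-1],None,fx=2,fy=2); cv2.imwrite("pics/c4.png",b)
E
```

```text
clock: 6.48
position: [606.3, -17.4, 65.3]
ee_rot: [0.74, -0.673, 0.0, -0.001]
contact_force: [-1.0, -0.1, 0.2]
gripper_width: 12.8
grasp_force: 0.0
clock: 7.48
position: [601.2, 29.7, 55.3]
ee_rot: [0.74, -0.673, 0.0, -0.0]
contact_force: [-0.1, -0.8, 0.2]
gripper_width: 11.7
grasp_force: 0.1
```

View pics/c4.png

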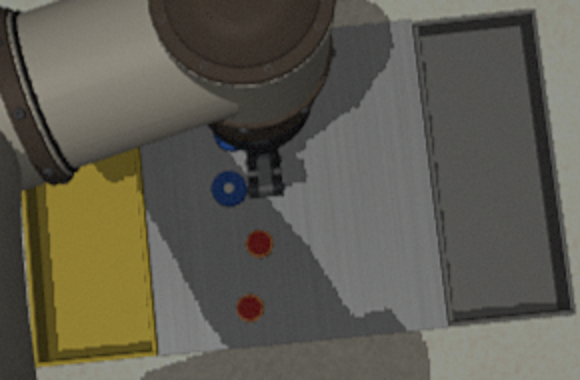

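B at (228,142) is ahead of the fingers, C at (228,188) hasn't been touched, and the vials at (259,242) and (250,307) haven't moved. I continue the sweep.

```bash
python3 -m creep '{"translation":[[-0.07,0.7,0],[-0.13,1.4,0],[-0.2,2.1,0],[-0.27,2.8,0],[-0.33,3.5,0],[-0.4,4.2,0],[-0.46,4.9,0],[-0.53,5.6,0]],"delta_rot":[[0,0,0],[0,0,0],[0,0,0],[0,0,0],[0,0,0],[0,0,0],[0,0,0],[0,0,0]],"hand":[1.2,1.2,1.2,1.2,1.2,1.2,1.2,1.2]}'
python3 -m creep '{"translation":[[-0.07,0.7,0],[-0.13,1.4,0],[-0.2,2.1,0],[-0.27,2.8,0],[-0.33,3.5,0],[-0.4,4.2,0],[-0.47,4.9,0],[-0.51,5.3,0]],"delta_rot":[[0,0,0],[0,0,0],[0,0,0],[0,0,0],[0,0,0],[0,0,0],[0,0,0],[0,0,0]],"hand":[1.2,1.2,1.2,1.2,1.2,1.2,1.2,1.2]}'
python3 -m creep '{"translation":[[0,0,2.5],[0,0,5],[0,0,7]],"delta_rot":[[0,0,0],[0,0,0],[0,0,0]],"hand":[1.2,1.2,1.2]}'
python3 - <<'E'
from h import *
im,d=get_image("side"); a=cv2.resize(im[120:270,180:420,::-1],None,fx=1.6,fy=2)
im,d,P,c=cloud("top"); b=cv2.resize(im[110:300,160:450,::-1],None,fx=1.32,fy=1.58)
cv2.imwrite("pics/c5.png",np.hstack([a[:300],b[:300]]))
C=np.array([558.9,9.7]); th=.0946; ex=np.array([np.cos(th),np.sin(th)]); ey=np.array([-ex[1],ex[0]])
Z=P[...,2]
for nm,px in dict(C=(275,204),V1=(290,231),V2=(285,264)).items():
    s=np.s_[px[1]-13:px[1]+14,px[0]-13:px[0]+14]
    q=P[s][abs(Z[s]-(64.7 if nm<'V' else 88.8))<3]; m=np.median(q,0)[:2]; print(nm,len(q),((m-C)@ex).round(1),((m-C)@ey).round(1))
E
```

```text
clock: 8.52
position: [595.9, 85.7, 55.3]
ee_rot: [0.74, -0.673, 0.0, 0.0]
contact_force: [-0.0, 0.1, -0.5]
gripper_width: 12.1
grasp_force: 0.0
clock: 9.52
position: [590.8, 138.7, 55.3]
ee_rot: [0.74, -0.673, 0.0, 0.0]
contact_force: [0.1, 0.4, -0.8]
gripper_width: 11.9
grasp_force: 0.0
clock: 9.9
position: [591.0, 138.3, 126.4]
ee_rot: [0.74, -0.673, 0.0, -0.0]
contact_force: [-0.1, 0.0, -0.4]
gripper_width: 12.0
grasp_force: 0.0
C 235 1.0 45.4
V1 104 -46.6 25.8
V2 105 -94.0 38.3
```

View pics/c5.png

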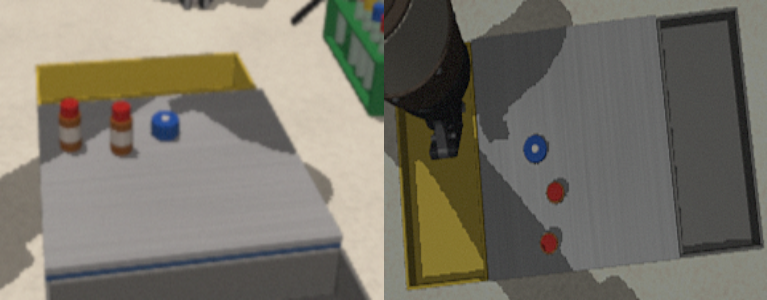

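Only C is left on the stand, at (535,148). The vials have moved less than 0.5 mm. Last sweep.

```bash
python3 -m creep '{"translation":[[-1,-4.1,0],[-2,-8.2,0],[-2.99,-12.4,0],[-2.99,-12.4,-2],[-2.99,-12.4,-4],[-2.99,-12.4,-6],[-2.99,-12.4,-7],[-2.99,-12.4,-7]],"delta_rot":[[0,0,0],[0,0,0],[0,0,0],[0,0,0],[0,0,0],[0,0,0],[0,0,0],[0,0,0]],"hand":[1.2,1.2,1.2,1.2,1.2,1.2,1.2,1.2]}'
python3 -m creep '{"translation":[[-0.08,0.8,0],[-0.15,1.6,0],[-0.22,2.3,0],[-0.28,3,0],[-0.36,3.8,0],[-0.43,4.6,0],[-0.51,5.4,0],[-0.58,6.1,0]],"delta_rot":[[0,0,0],[0,0,0],[0,0,0],[0,0,0],[0,0,0],[0,0,0],[0,0,0],[0,0,0]],"hand":[1.2,1.2,1.2,1.2,1.2,1.2,1.2,1.2]}'
python3 -m creep '{"translation":[[-0.07,0.7,0],[-0.13,1.4,0],[-0.2,2.1,0],[-0.27,2.8,0],[-0.33,3.5,0],[-0.4,4.3,0],[-0.48,5.1,0],[-0.55,5.8,0]],"delta_rot":[[0,0,0],[0,0,0],[0,0,0],[0,0,0],[0,0,0],[0,0,0],[0,0,0],[0,0,0]],"hand":[1.2,1.2,1.2,1.2,1.2,1.2,1.2,1.2]}'
python3 -m creep '{"translation":[[0,0,2.5],[0,0,5],[0,0,8],[0,0,12],[-1.5,-5,14],[-3,-10,14],[-4.5,-15,14],[-6,-20,14]],"delta_rot":[[0,0,0],[0,0,0],[0,0,0],[0,0,0],[0,0,0],[0,0,0],[0,0,0],[0,0,0]],"hand":[1.2,1.2,1.2,1.2,1.2,1.2,1.2,1.2]}'
python3 -m creep '{"translation":[[-1,-5,0],[-2,-10,0],[-3,-15,0],[-4,-20,0],[-4,-20,0]],"delta_rot":[[0,0,0],[0,0,0],[0,0,0],[0,0,0],[0,0,0]],"hand":[1.2,1.2,1.2,1.2,1.2]}'
python3 - <<'E'
from h import *
im,d,P,c=cloud("top"); cv2.imwrite("pics/c6.png",cv2.resize(im[110:300,160:450,::-1],None,fx=2.5,fy=2.5))
C=np.array([558.9,9.7]); th=.0946; ex=np.array([np.cos(th),np.sin(th)]); ey=np.array([-ex[1],ex[0]])
Z=P[...,2]
for nm,px in dict(V1=(290,231),V2=(285,264)).items():
    s=np.s_[px[1]-13:px[1]+14,px[0]-13:px[0]+14]
    q=P[s][abs(Z[s]-88.8)<3]; m=np.median(q,0)[:2]; print(nm,len(q),((m-C)@ex).round(1),((m-C)@ey).round(1))
E
```

```text
clock: 11.0
position: [560.3, 14.0, 54.3]
ee_rot: [0.74, -0.673, -0.001, 0.001]
contact_force: [-0.3, 0.1, -0.5]
gripper_width: 11.8
grasp_force: 0.0
clock: 12.0
position: [555.1, 75.7, 55.3]
ee_rot: [0.74, -0.673, 0.0, 0.0]
contact_force: [-0.1, -0.5, -0.1]
gripper_width: 12.1
grasp_force: 0.1
clock: 13.0
position: [549.6, 133.7, 55.3]
ee_rot: [0.74, -0.673, -0.0, -0.0]
contact_force: [-0.2, -0.8, -0.1]
gripper_width: 12.0
grasp_force: 0.0
clock: 14.0
position: [488.9, -68.0, 195.6]
ee_rot: [0.74, -0.672, 0.0, -0.0]
contact_force: [0.4, -1.0, -0.9]
gripper_width: 12.1
grasp_force: 0.0
clock: 14.62
position: [448.7, -269.2, 195.0]
ee_rot: [0.738, -0.675, -0.0, 0.0]
contact_force: [-0.2, 0.6, 0.4]
gripper_width: 11.9
grasp_force: 0.0
V1 103 -46.7 25.9
V2 104 -94.0 38.3
```

View pics/c6.png

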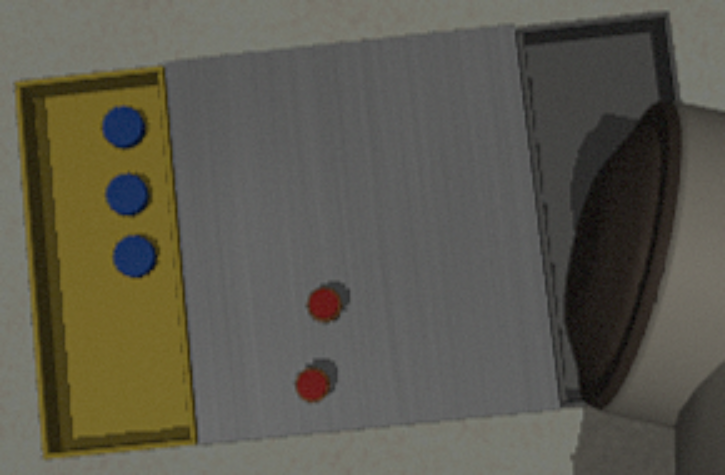

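All three caps, at (124,127), (127,194) and (135,256), lie in the yellow tray. Both vials stand where they were, and the hand is well clear.

```bash
python3 -c "from bench import job_done; print(job_done())"
```

```text
the job is handed in; nothing more can be done
None
```

All three blue caps were swept into the yellow tray, both vials are still standing in place, and the job was handed in at about 15 s of the 53 s allowed.

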